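Load three drilling nests from a pile of blanks and pack out the clamp nest

ROBOT

A 6-joint arm with a two-finger parallel gripper is mounted at the origin on a cart in front of the work surface, level with it; the furniture and walls round the work are solid. World frame = base frame: x ahead of the robot, y to its left, z up, the work surface at z = 0. Lengths are in m, angles in rad, forces in N, time in s.
With the tool pointing down it reaches from about 0.375 to 0.825 m from the base axis. Payload 5.5 kg.
Tool frame: the origin (TCP) lies at the very end of the fingers, on their centre line; the grasp point (between the pads) lies 19 mm behind it (grip_point_offset is the distance from the TCP to the grasp point, in m); z points along the fingers, y is the line along which they close (so a half turn about z gives the same grasp; the last joint's range is limited). The gripper opens to 85 mm and grips with 20 to 120 N. Pads are 22 mm wide; open, the fingers measure 114 mm over their backs; the gripper's body (76 mm by 85 mm) begins 54 mm behind the grasp point. The pads swing forward as they close: fully open they stand 13 mm farther back than shut.
Start: joints at [1.234, 0.314, -0.047, 1.21, 0, 1.571], TCP at [0.198, 0.566, 0.231] pointing down, gripper open.
Joint ranges: [-2.67, 2.67], [-0.69, 1.73], [-1.03, 1.25], [-2.08, 2.16], [-1.42, 1.45], [-3.14, 3.14]. Speed limits (rad/s): [2.39, 2.39, 3.01, 3.14, 3.14, 3.14].

INTERFACE

Orientations are given as a rotation vector (axis times angle).
In Python, from workcell import * gives the robot as it stands.
- The arm moves only by the tool arm_command, never from a script. Its argument "plan" is a list of rows, each an object with "claw": the closure in counts, from 0 (fully open) to 255 (shut); "slide": the shift along the tool's x, y, z in m, a list of three; "rot": the turn, a rotation vector about the tool's x, y, z in degrees, a list of three. In form: [{"claw": claw, "slide": [x, y, z], "rot": [rx, ry, rz]}, ...]. A call has 1 to 10 rows; each row shifts and turns the commanded pose from where the row before left it, along the tool's axes as they then stand; what a row does not reach is not made up. A row lasts 1/10 s, in which the tool goes at most 50 mm and 8.59 degrees, less where a joint would pass 70% of its speed; a pose out of reach is approached as far as the arm can. A call with a gripper value outside its range is refused whole. The fingers move at their own pace and stop on an object; the grip force is fixed at half the most. Time passes only in rows, so rows that do not move let the fingers close. It gives the time, the measured TCP pose, the force, the opening and the grip force at its end, in the units of the state.
- get_obs(): the state, without advancing time (a new reading comes with each control period).
- get_image(name): name is "scene" or "top" or "wrist"; returns a dict with "color" (384x512x3 uint8, red, green, blue), "vertical_fov" (degrees; the focal length in pixels is half the picture's height over the tangent of half this angle, whatever the lens; pixels are square), "cx", "cy" (the principal point, pixels), "rvec" (rotation vector, rad) and "tvec" (3), from world to camera coordinates, as OpenCV has them. Camera axes: x right, y down, z forward; pixel columns grow to the right and rows downward; lengths in m; the calibration is good to about 2 mm. The wrist camera is an equidistant fisheye: a pixel r from the principal point sees the ray r / f radians off the axis. A picture is of the moment at which its call begins. There is no depth.
- job_done(): hands the job in; it is judged then, once.
Trained networks look in the newest picture that a camera, given by its name, has taken for a name from the list of things; names that differ only in an ending like _2 or _b are one class to them, and where a whole thing is asked for, a point or a joint stands for the part that bears it (a point fixed in the world has none). Each returns a list of dicts, best first, with "confidence" (0 to 1); they miss things now and then, are a little off and sometimes report something else, mostly with a low value. They report only what shows in the picture. A call takes as long as a camera call. They do not tell look-alikes from the thing itself.
- regions_of(label, camera): "mask" (384x512 bool, what is visible of it).
- pinpoint(label, camera): "location" ([x, y, z] in m, in world coordinates, good to about 4 mm: a listed point, or the origin of a listed thing).
The state is a dict: "time": time; "joint_pos": joint angles; "qd": joint speeds; "joint_torque": joint torques, N m; "position": TCP position; "orientation": TCP orientation; "force": force on the tool from outside, world axes, zero at the start; "moment": the same for the moment, N m; "opening": opening from 0.0 (shut) to 1.0 (fully open); "grasp_force": force on a finger pad.
Only numpy, scipy, OpenCV 4.12 (cv2) and the standard library are available. Lean on these libraries where they do the work, as an engineer would, in place of code of your own. Each camera call takes 0.05 s, during which the arm holds its last target. There are 200 camera calls.

TASK

Get the blanks ready for drilling: take the pile of three wooden blanks apart without tipping any over, and lay each flat in the nest made for it: the long and the thin blank between the pins of their nests, the short block lengthwise in the clamp nest with its end up against the fixed fence. Fill the gap left between the short block and the screw stop with the thickest of the three loose packers that goes in, standing on the nest's plate with its 48 mm wide faces towards block and stop.

Things in the scene. Friction and masses are not known exactly. Their poses are not given: they have to be found in the camera images.
- short_block: square-section wooden block, 45 (x) x 85 (y, along the grain) x 45 mm high; starts on top of the pile, its length along the pile. Origin: centre of the underside.
- thin_blank: thin wooden blank, 50 (x) x 150 (y, length) x 20 mm thick; starts in the middle of the pile, on the long blank. Origin: centre of the underside.
- long_blank: big wooden blank, 62 (x) x 190 (y, length) x 34 mm thick; starts at the bottom of the pile, flat on the bench. Origin: centre of the underside.
- long_nest: nest for the long blank: fixed plywood plate, 12 mm thick (bed at z = +12 mm), 98 (x) x 226 (y, long axis) mm. Bed 72 x 200 mm, 5 mm of play on every side of the blank, bounded by four 10 mm steel pins on the long sides (at y = +-66 mm, 12 mm proud of the plate, open between them) and a 12 mm high batten across each end. Origin: on the bench under the bed's centre.
- thin_nest: nest for the thin blank, like the long nest but smaller: fixed plywood plate, 12 mm thick (bed at z = +12 mm), 86 (x) x 186 (y, long axis) mm. Bed 60 x 160 mm, 5 mm of play on every side of the blank, bounded by four 10 mm pins (at y = +-52 mm, 12 mm proud) and a 12 mm high batten across each end. Origin: on the bench under the bed's centre.
- clamp_nest: nest for the short block: fixed plywood plate, 12 mm thick (bed at z = +12 mm), 88 (x) x 222 (y) mm. Bed 55 mm wide (x) between low side rails (12 mm wide, 8 mm high, y = -90 to +62). The fixed fence, a batten 26 mm high, has its face at y = -90 mm, towards +y; a block against it covers y = -90 to -5. The screw stop is at the +y end. Origin: on the bench, on the middle line.
- screw_stop: aluminium block 40 (x) x 24 (y) x 36 mm high (43 with its bolt), black star knob on the +y side, fixed on the clamp nest at a distance that varies; axes as the nest's. Origin: centre of its underside, at the plate's top; its face towards the block is at y = -12 mm. Gap from this face to the block at the fence: 18 to 46 mm, of which its screw can take up the last 13.
- packer_16: thinnest of three plain light-wood packers that stand beyond the nests in any order: 16 mm thick (y), 48 mm wide (x), 44 mm high, foot edges chamfered 1.5 mm. Origin: centre of the underside.
- packer_26: middle of three plain light-wood packers that stand beyond the nests in any order: 26 mm thick (y), 48 mm wide (x), 44 mm high, foot edges chamfered 1.5 mm. Origin: centre of the underside.
- packer_36: thickest of three plain light-wood packers that stand beyond the nests in any order: 36 mm thick (y), 48 mm wide (x), 44 mm high, foot edges chamfered 1.5 mm. Origin: centre of the underside.
Not all that is in view belongs to the job. What is shaped like the packer_26 but orange is not meant.

How it is judged:
By the outcome, as a careful person would: the job done as asked, in the order asked, and still so for the second after the job is handed in, with the robot touching nothing.
It also fails if it takes over 99 s, if anything falls off the work surface, if the arm or the gripper's body presses on something with over 40 N, if the wrist force passes 120 N, or if a joint passes its speed limit or range.

## Working session

There is one attempt and no reset: what is moved stays moved. The work goes in short steps, Python scripts to look and compute and a tool call to move; the robot and the scene stay as the last step left them, time stands still between calls to the robot, and variables do not carry over. Pictures are saved under pics/ and viewed, at most 14 in all, crops included, and the job is handed in when it is done.

Besides the shell and the picture viewer there is one more tool, called after "Request:" as name(argument=value, ...) on one line, values as JSON. arm_command: Moves the arm, as the interface text tells. Its arguments: {"type":"object","properties":{"plan":{"type":"array"}},"required":["plan"]}

```bash
ls; mkdir -p pics; cat > h.py <<'E'
from workcell import *
import numpy as np, cv2
from scipy.spatial.transform import Rotation as R
def cam(n):
    im=get_image(n); return im
def save(im,f,s=1.5):
    c=cv2.cvtColor(im["color"],cv2.COLOR_RGB2BGR); cv2.imwrite("pics/"+f,cv2.resize(c,None,fx=s,fy=s,interpolation=cv2.INTER_CUBIC))
def par(im):
    h=im["color"].shape[0]; f=h/2/np.tan(np.radians(im["vertical_fov"])/2)
    return f,R.from_rotvec(im["rvec"]).as_matrix(),np.array(im["tvec"])
def proj(im,P,fish=False):
    f,M,t=par(im); p=np.atleast_2d(P)@M.T+t
    if fish:
        rr=np.hypot(p[:,0],p[:,1]); th=np.arctan2(rr,p[:,2]); k=f*th/np.maximum(rr,1e-9)
        return np.c_[im["cx"]+p[:,0]*k,im["cy"]+p[:,1]*k]
    return np.c_[im["cx"]+f*p[:,0]/p[:,2],im["cy"]+f*p[:,1]/p[:,2]]
def ray(im,uv,z,fish=False):
    f,M,t=par(im); uv=np.atleast_2d(uv).astype(float); d=uv-[im["cx"],im["cy"]]
    if fish:
        r=np.hypot(d[:,0],d[:,1]); th=r/f; k=np.sin(th)/np.maximum(r,1e-9); v=np.c_[d*k[:,None],np.cos(th)]
    else: v=np.c_[d/f,np.ones(len(d))]
    v=v@M; c=-M.T@t
    return c+v*((z-c[2])/v[:,2])[:,None]
def maskrect(im,m,z,fish=False):
    """min area rect of largest contour of mask projected to plane z: centre, sizes, angle of long axis deg"""
    cs,_=cv2.findContours(m.astype(np.uint8),cv2.RETR_EXTERNAL,cv2.CHAIN_APPROX_NONE)
    c=max(cs,key=cv2.contourArea)[:,0,:]
    p=ray(im,c,z,fish)[:,:2]
    (a,b),(w,h),an=cv2.minAreaRect((p*1000).astype(np.float32))
    if w>h: an=an
    else: an=an+90
    return np.round([a,b,max(w,h),min(w,h),an],1)
E
cat > a.py <<'E'
from h import *
o=get_obs(); print({k:np.round(v,3).tolist() for k,v in o.items()})
for n in ["scene","top","wrist"]:
    im=cam(n); save(im,n+"0.png"); np.save(n+"0.npy",im,allow_pickle=True); print(n,par(im)[0],im["cx"],im["cy"],-par(im)[1].T@par(im)[2])
im=np.load("top0.npy",allow_pickle=True).item()
for l in ["short_block","thin_blank","long_blank","long_nest","thin_nest","clamp_nest","screw_stop","packer_16","packer_26","packer_36"]:
    for n in ["top","scene"]:
        print(l,n,[(np.round(d["location"],3).tolist(),round(d["confidence"],2)) for d in pinpoint(l,n)][:4])
E
python3 a.py
```

```text
pics
{'time': 0.0, 'joint_pos': [1.234, 0.314, -0.048, 1.21, 0.0, 1.571], 'qd': [-0.001, -0.0, -0.0, 0.001, 0.001, 0.001], 'joint_torque': [-0.001, -53.959, 33.975, 0.019, 0.0, 0.0], 'position': [0.198, 0.566, 0.23], 'orientation': [-0.527, -3.097, 0.003], 'force': [-0.102, 0.66, -0.146], 'moment': [0.001, 0.023, 0.0], 'grasp_force': 0.0, 'opening': 1.002}
scene 473.18790642968054 258.47902481505537 186.49905485103497 [-0.07425358  0.46217071  0.67724302]
top 408.5642408116776 258.866282672494 187.43040976870853 [0.43094443 0.12035529 0.89964345]
wrist 297.3186396354542 255.8829421840329 190.61571182893147 [0.11735742 0.59392367 0.37296225]
short_block top [([0.503, 0.335, 0.055], 0.6), ([0.69, 0.145, 0.0], 0.58)]
short_block scene [([0.507, 0.334, 0.052], 0.69)]
thin_blank top [([0.5, 0.338, 0.033], 0.68)]
thin_blank scene [([0.5, 0.336, 0.037], 0.9)]
long_blank top [([0.501, 0.336, 0.002], 0.97), ([0.692, 0.146, -0.001], 0.47)]
long_blank scene [([0.503, 0.337, 0.002], 0.87)]
long_nest top [([0.522, 0.045, -0.003], 0.92), ([0.501, 0.337, 0.001], 0.31)]
long_nest scene [([0.522, 0.0
[... 458 characters left out ...]
ne [([0.684, -0.052, -0.004], 0.86), ([0.666, 0.343, -0.005], 0.77), ([0.682, 0.056, -0.002], 0.74), ([0.688, 0.143, -0.003], 0.73)]
packer_26 top [([0.685, -0.05, -0.001], 0.81), ([0.679, 0.05, 0.002], 0.76), ([0.66, 0.337, -0.001], 0.73), ([0.683, 0.25, -0.002], 0.7)]
packer_26 scene [([0.684, -0.052, -0.004], 0.86), ([0.666, 0.343, -0.005], 0.77), ([0.682, 0.056, -0.002], 0.74), ([0.688, 0.143, -0.003], 0.73)]
packer_36 top [([0.685, -0.05, -0.001], 0.81), ([0.679, 0.05, 0.002], 0.76), ([0.66, 0.337, -0.001], 0.73), ([0.683, 0.25, -0.002], 0.7)]
packer_36 scene [([0.684, -0.052, -0.004], 0.86), ([0.666, 0.343, -0.005], 0.77), ([0.682, 0.056, -0.002], 0.74), ([0.688, 0.143, -0.003], 0.73)]
```

View pics/top0.png

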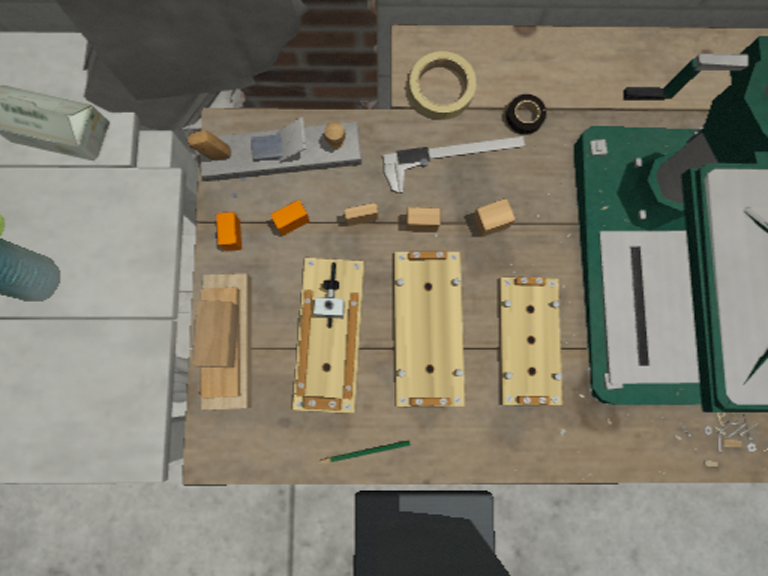

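View pics/scene0.png

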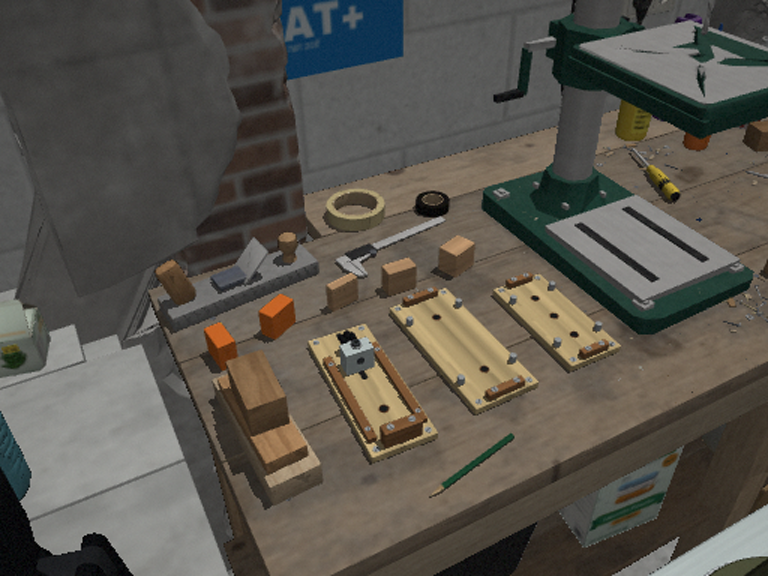

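The light-wood packers are, left to right in the 768 px top view, at (361,213) thin, (424,217) middle and (495,215) thick. The orange look-alikes are at (228,230) and (289,217) and are not meant. The pile is at (222,340), the clamp nest at (328,335) with its fence on the near side, the long nest at (430,328) and the thin nest at (530,342).

```bash
cat > fit.py <<'E'
from h import *
from scipy.optimize import minimize
def box(cx,cy,sx,sy,z0,z1):
    return np.array([[cx+i*sx/2,cy+j*sy/2,z] for i in(-1,1) for j in(-1,1) for z in(z0,z1)])
BOX={"short_block":[box(0,0,.045,.085,0,.045)],"thin_blank":[box(0,0,.05,.15,0,.02)],"long_blank":[box(0,0,.062,.19,0,.034)],
"long_nest":[box(0,0,.098,.226,0,.012),box(0,.106,.05,.012,.012,.024),box(0,-.106,.05,.012,.012,.024)],
"thin_nest":[box(0,0,.086,.186,0,.012),box(0,.086,.04,.012,.012,.024),box(0,-.086,.04,.012,.012,.024)],
"clamp_nest":[box(0,0,.088,.222,0,.012)],
"screw_stop":[box(0,0,.040,.024,0,.036)],
"packer_16":[box(0,0,.048,.016,0,.044)],"packer_26":[box(0,0,.048,.026,0,.044)],"packer_36":[box(0,0,.048,.036,0,.044)]}
def render(im,boxes,x,y,a,z,fish):
    c,s=np.cos(a),np.sin(a); m=np.zeros((384*4,512*4),np.uint8)
    for b in boxes:
        P=b@np.array([[c,-s,0],[s,c,0],[0,0,1]]).T+[x,y,z]
        uv=proj(im,P,fish); h=cv2.convexHull(((uv+.5)*4).astype(np.float32)).astype(np.int32)
        cv2.fillConvexPoly(m,h,255)
    return cv2.resize(m,(512,384),interpolation=cv2.INTER_AREA)/255.
def fit(label,x,y,a,z,ims,masks,fish=None):
    fish=fish or [False]*len(ims)
    def cost(p):
        s=0
        for im,m,f in zip(ims,masks,fish):
            r=render(im,BOX[label],p[0]/1e3,p[1]/1e3,p[2]/100,z,f); s+=1-np.minimum(r,m).sum()/np.maximum(r,m).sum()
        return s/len(ims)
    x0=np.array([x*1e3,y*1e3,a*100])
    r=minimize(cost,x0,method="Nelder-Mead",options=dict(initial_simplex=x0+np.array([[0,0,0],[8,2,3],[-3,8,-3],[2,-3,9]]),xatol=.05,fatol=1e-4,maxiter=150))
    return np.round([r.x[0],r.x[1],np.degrees(r.x[2]/100),r.fun],2)
def best(l,n,x,y,im,z=0,fish=False):
    g=proj(im,[[x,y,z+.02]],fish)[0]; out=None
    for d in regions_of(l,n):
        m=d["mask"]; v,u=np.nonzero(m)
        dd=np.hypot(u.mean()-g[0],v.mean()-g[1])
        if out is None or dd<out[0]: out=(dd,m)
    return out
E
cat > b.py <<'E'
from fit import *
I={n:cam(n) for n in("top","scene")}
G={"short_block":(.503,.335,.054),"long_nest":(.522,.045,0),"thin_nest":(.505,-.1,0),"clamp_nest":(.51,.19,0),"screw_stop":(.548,.187,.012),
"packer_16":(.68,.143,0),"packer_26":(.68,.053,0),"packer_36":(.685,-.05,0)}
for l,(x,y,z) in G.items():
    ms=[]
    for n in I:
        b=best(l,n,x,y,I[n],z); ms.append(b[1].astype(float) if b and b[0]<15 else None)
    for k in (["top"],["scene"],["top","scene"]):
        mm=[m for m,n in zip(ms,I) if n in k]
        if any(m is None for m in mm): print(l,k,"none"); continue
        print(l,k,fit(l,x,y,-1.57,z,[I[n] for n in k],mm))
E
python3 b.py
```

```text
short_block ['top'] [ 5.0300e+02  3.3574e+02 -9.1060e+01  4.0000e-02]
short_block ['scene'] [ 5.0372e+02  3.3589e+02 -9.2300e+01  5.0000e-02]
short_block ['top', 'scene'] [ 5.0269e+02  3.3582e+02 -9.2000e+01  5.0000e-02]
long_nest ['top'] [ 5.197e+02  4.579e+01 -8.972e+01  2.000e-02]
long_nest ['scene'] [ 5.1989e+02  4.5530e+01 -8.9650e+01  4.0000e-02]
long_nest ['top', 'scene'] [ 5.2024e+02  4.5620e+01 -8.9380e+01  3.0000e-02]
thin_nest ['top'] [ 5.0088e+02 -1.0286e+02 -9.1560e+01  3.0000e-02]
thin_nest ['scene'] [ 5.0162e+02 -1.0347e+02 -9.1510e+01  5.0000e-02]
thin_nest ['top', 'scene'] [ 5.0086e+02 -1.0280e+02 -9.1570e+01  4.0000e-02]
clamp_nest ['top'] [ 5.1020e+02  1.9151e+02 -9.2920e+01  1.2000e-01]
clamp_nest ['scene'] [ 5.1178e+02  1.9094e+02 -9.3310e+01  1.6000e-01]
clamp_nest ['top', 'scene'] [ 5.1085e+02  1.9104e+02 -9.3100e+01  1.4000e-01]
screw_stop ['top'] [ 5.4523e+02  1.8943e+02 -8.9400e+01  3.2000e-01]
screw_stop ['scene'] [ 5.4765e+02  1.8778e+02 -9.1390e+01  1.9000e-01]
screw_stop ['top', 'scene'] [ 5.4619e+02  1.8904e+02 -9.0910e+01  2.7000e-01]
packer_16 ['top'] [ 6.8587e+02  1.4496e+02 -7.9970e+01  1.0000e-01]
packer_16 ['scene'] [ 6.8698e+02  1.4473e+02 -8.0370e+01  1.1000e-01]
packer_16 ['top', 'scene'] [ 6.8630e+02  1.4504e+02 -7.5640e+01  9.0000e-02]
packer_26 ['top'] [ 6.7815e+02  5.4610e+01 -8.9480e+01  1.2000e-01]
packer_26 ['scene'] [ 6.7838e+02  5.3660e+01 -9.0150e+01  8.0000e-02]
packer_26 ['top', 'scene'] [ 6.7825e+02  5.3620e+01 -9.2510e+01  9.0000e-02]
packer_36 ['top'] [ 6.813e+02 -5.008e+01 -8.919e+01  1.800e-01]
packer_36 ['scene'] [ 6.8044e+02 -5.0370e+01 -8.8870e+01  1.8000e-01]
packer_36 ['top', 'scene'] [ 6.8124e+02 -5.0890e+01 -8.8660e+01  1.8000e-01]
```

```bash
cat > go.py <<'E'
from h import *
import sys
def go(x,y,z,ang=None,frm=None):
    """shift in the current tool axes (mm) to world mm, turn about tool z (deg) so that tool y points at ang (world)"""
    o=get_obs(); M=R.from_rotvec(o["orientation"]).as_matrix(); p=np.array(o["position"])*1e3
    cur=np.degrees(np.arctan2(M[1,1],M[0,1]))
    d=None if ang is None else round(((cur-ang)+90)%180-90,2)
    T=np.array([x,y,z])-p
    print("t",round(o["time"],2),"pos",p.round(1),"yaw",cur.round(2),"tilt",np.degrees(np.arccos(-M[2,2])).round(2),"op",round(o["opening"]*85,1),"F",np.round(o["force"],1),"gf",round(float(o["grasp_force"]),1))
    print("slide now",(M.T@T).round(1),"rz",d)
    if d is not None:
        M2=M@R.from_rotvec([0,0,np.radians(d)]).as_matrix(); print("slide after turn",(M2.T@T).round(1))
if __name__=="__main__": go(*map(float,sys.argv[1:]))
E
python3 go.py 503 336 130 88
```

```text
t 2.05 pos [198.3 566.3 231.3] yaw 70.7 tilt 0.0 op 85.0 F [ 0.2 -0.   0.2] gf 0.0
slide now [-363.7 -116.6  101.3] rz -17.3
slide after turn [-312.6 -219.5  101.3]
```

Request:
arm_command(plan=[{"claw": 0, "slide": [0, 0, 0], "rot": [0, 0, -5.8]}, {"claw": 0, "slide": [0, 0, 0], "rot": [0, 0, -5.8]}, {"claw": 0, "slide": [0, 0, 0], "rot": [0, 0, -5.7]}, {"claw": 0, "slide": [-0.039, -0.0275, 0], "rot": [0, 0, 0]}, {"claw": 0, "slide": [-0.039, -0.0275, 0], "rot": [0, 0, 0]}, {"claw": 0, "slide": [-0.039, -0.0275, 0], "rot": [0, 0, 0]}, {"claw": 0, "slide": [-0.039, -0.0275, 0], "rot": [0, 0, 0]}, {"claw": 0, "slide": [-0.039, -0.0275, 0], "rot": [0, 0, 0]}, {"claw": 0, "slide": [-0.039, -0.0275, 0.03], "rot": [0, 0, 0]}, {"claw": 0, "slide": [-0.039, -0.0275, 0.03], "rot": [0, 0, 0]}])

```text
time: 3.05
position: [0.458, 0.3702, 0.1786]
orientation: [0.055, 3.139, 0.003]
force: [0.9, -0.5, -0.9]
opening: 1.0
grasp_force: 0.0
```

Request:
arm_command(plan=[{"claw": 0, "slide": [-0.0395, -0.027, 0.03], "rot": [0, 0, 0]}, {"claw": 0, "slide": [0, 0, 0], "rot": [0, 0, 0]}, {"claw": 0, "slide": [0, 0, 0], "rot": [0, 0, 0]}])

```text
time: 3.35
position: [0.4901, 0.3447, 0.1506]
orientation: [-0.058, -3.139, 0.001]
force: [0.0, 0.8, 0.3]
opening: 1.0
grasp_force: 0.0
```

```bash
python3 go.py 503 336 68 88
```

```text
t 3.35 pos [490.1 344.7 150.6] yaw 87.87 tilt 0.11 op 85.0 F [0.  0.8 0.3] gf 0.0
slide now [-13.4  -8.1  82.6] rz -0.13
slide after turn [-13.4  -8.2  82.6]
```

Request:
arm_command(plan=[{"claw": 0, "slide": [-0.013, -0.008, 0.01], "rot": [0, 0, 0]}, {"claw": 0, "slide": [0, 0, 0.036], "rot": [0, 0, 0]}, {"claw": 0, "slide": [0, 0, 0.036], "rot": [0, 0, 0]}, {"claw": 0, "slide": [0, 0, 0], "rot": [0, 0, 0]}, {"claw": 0, "slide": [0, 0, 0], "rot": [0, 0, 0]}])

```text
time: 3.85
position: [0.5022, 0.3378, 0.07]
orientation: [-0.053, -3.141, 0.001]
force: [1.1, 0.3, 0.8]
opening: 0.995
grasp_force: 0.0
```

Request:
arm_command(plan=[{"claw": 255, "slide": [0, 0, 0], "rot": [0, 0, 0]}, {"claw": 255, "slide": [0, 0, 0], "rot": [0, 0, 0]}, {"claw": 255, "slide": [0, 0, 0], "rot": [0, 0, 0]}, {"claw": 255, "slide": [0, 0, 0], "rot": [0, 0, 0]}, {"claw": 255, "slide": [0, 0, 0], "rot": [0, 0, 0]}, {"claw": 255, "slide": [0, 0, 0], "rot": [0, 0, 0]}])

```text
time: 4.45
position: [0.5038, 0.3382, 0.0715]
orientation: [0.055, 3.138, 0.003]
force: [-0.5, 0.2, 5.9]
opening: 0.513
grasp_force: 62.2
```

Request:
arm_command(plan=[{"claw": 255, "slide": [0, 0, -0.02], "rot": [0, 0, 0]}, {"claw": 255, "slide": [0, 0, -0.03], "rot": [0, 0, 0]}, {"claw": 255, "slide": [0, 0, -0.03], "rot": [0, 0, 0]}, {"claw": 255, "slide": [0, 0, 0], "rot": [0, 0, 0]}])

```text
time: 4.85
position: [0.5053, 0.3392, 0.1547]
orientation: [0.055, 3.134, 0.007]
force: [-0.3, 0.8, -0.9]
opening: 0.514
grasp_force: 61.3
```

```bash
cat > c.py <<'E'
from fit import *
im=np.load("top0.npy",allow_pickle=True).item()
K=6; x0,y0,w,h=180,160,80,125
c=cv2.cvtColor(im["color"],cv2.COLOR_RGB2BGR)[y0:y0+h,x0:x0+w]
c=cv2.resize(c,None,fx=K,fy=K,interpolation=cv2.INTER_CUBIC)
def line(P,col):
    p=proj(im,np.array(P)); p=((p-[x0,y0]+.5)*K).astype(int); cv2.polylines(c,[p.reshape(-1,1,2)],True,col,1)
def rect(cx,cy,a,z,x1,x2,y1,y2,col):
    a=np.radians(a); cs,s=np.cos(a),np.sin(a)
    line([[cx+cs*x-s*y,cy+s*x+cs*y,z] for x,y in((x1,y1),(x2,y1),(x2,y2),(x1,y2))],col)
N=(.511,.191,-93.1)
rect(*N,.012,-.044,.044,-.111,.111,(0,0,255))
rect(*N,.020,-.0275,.0275,-.09,.062,(0,255,0))
rect(*N,.012,-.02,.02,.0245,.0485,(255,0,0))
rect(*N,.048,-.02,.02,.0245,.0485,(255,0,255))
cv2.imwrite("pics/c0.png",c)
E
python3 c.py; python3 go.py 503 336 68 88
```

```text
t 4.85 pos [505.3 339.2 154.7] yaw 88.0 tilt 0.47 op 43.7 F [-0.3  0.8 -0.9] gf 61.3
slide now [ 2.8 -3.7 86.7] rz 0.0
slide after turn [ 2.8 -3.7 86.7]
```

View pics/c0.png

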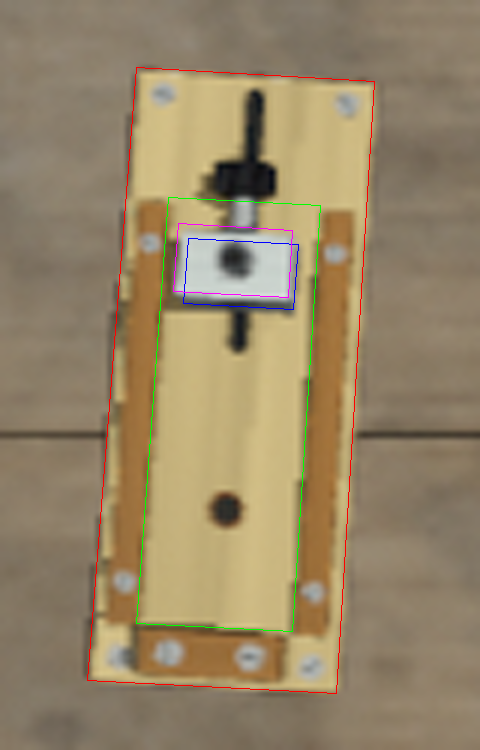

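```bash
python3 go.py 469 194 90 86.9
```

```text
t 4.85 pos [505.3 339.2 154.7] yaw 88.0 tilt 0.47 op 43.7 F [-0.3  0.8 -0.9] gf 61.3
slide now [  31.7 -146.6   63.8] rz 1.1
slide after turn [  28.9 -147.2   63.8]
```

Request:
arm_command(plan=[{"claw": 255, "slide": [0, 0, 0], "rot": [0, 0, 1.1]}, {"claw": 255, "slide": [0.006, -0.03, 0], "rot": [0, 0, 0]}, {"claw": 255, "slide": [0.006, -0.03, 0], "rot": [0, 0, 0]}, {"claw": 255, "slide": [0.006, -0.03, 0.02], "rot": [0, 0, 0]}, {"claw": 255, "slide": [0.006, -0.03, 0.02], "rot": [0, 0, 0]}, {"claw": 255, "slide": [0.005, -0.027, 0.024], "rot": [0, 0, 0]}, {"claw": 255, "slide": [0, 0, 0], "rot": [0, 0, 0]}, {"claw": 255, "slide": [0, 0, 0], "rot": [0, 0, 0]}, {"claw": 255, "slide": [0, 0, 0], "rot": [0, 0, 0]}])

```text
time: 5.75
position: [0.4664, 0.1929, 0.0858]
orientation: [0.085, 3.14, 0.001]
force: [-0.3, -0.1, -0.6]
opening: 0.521
grasp_force: 61.5
```

```bash
python3 go.py 469 194 29.5 86.9; python3 -c "
from h import *
save(cam('wrist'),'w1.png')"
```

```text
t 5.75 pos [466.4 192.9  85.8] yaw 86.9 tilt 0.05 op 44.3 F [-0.3 -0.1 -0.6] gf 61.5
slide now [-2.5  1.2 56.3] rz 0.0
slide after turn [-2.5  1.2 56.3]
```

View pics/w1.png

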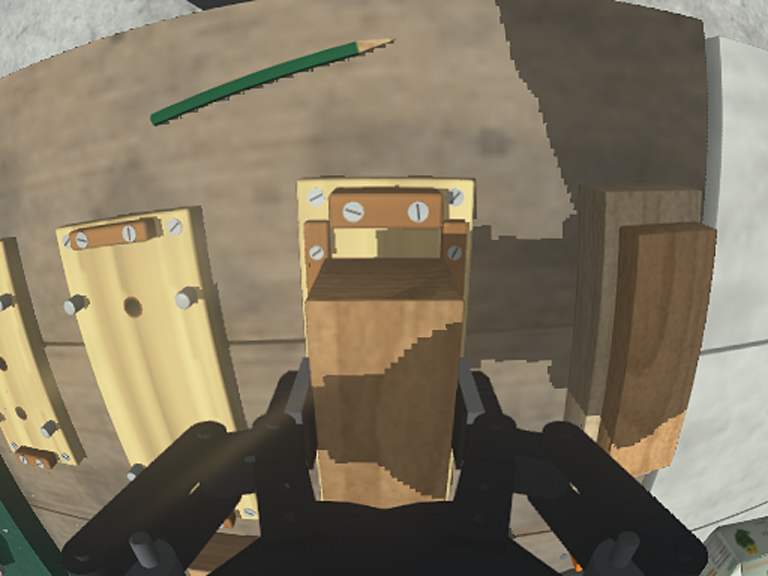

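The wrist view shows the block centred at about column 386 between the rails (inner edges 328 and 443), with the fence ahead at (386,210). It lines up, so I descend.

Request:
arm_command(plan=[{"claw": 255, "slide": [-0.0025, 0.001, 0.02], "rot": [0, 0, 0]}, {"claw": 255, "slide": [0, 0, 0.02], "rot": [0, 0, 0]}, {"claw": 255, "slide": [0, 0, 0.01], "rot": [0, 0, 0]}, {"claw": 255, "slide": [0, 0, 0.005], "rot": [0, 0, 0]}, {"claw": 255, "slide": [0, 0, 0], "rot": [0, 0, 0]}, {"claw": 255, "slide": [0, 0, 0], "rot": [0, 0, 0]}])

```text
time: 6.4
position: [0.4689, 0.1934, 0.0312]
orientation: [0.084, 3.14, 0.001]
force: [1.0, -0.6, -0.6]
opening: 0.513
grasp_force: 61.7
```

Request:
arm_command(plan=[{"claw": 255, "slide": [0.002, 0, 0], "rot": [0, 0, 0]}, {"claw": 255, "slide": [0.002, 0, 0], "rot": [0, 0, 0]}, {"claw": 255, "slide": [0.001, 0, 0], "rot": [0, 0, 0]}, {"claw": 255, "slide": [0, 0, 0], "rot": [0, 0, 0]}])

```text
time: 6.8
position: [0.4631, 0.1933, 0.0307]
orientation: [0.085, 3.14, 0.0]
force: [0.1, 0.8, -1.0]
opening: 0.512
grasp_force: 61.7
```

Request:
arm_command(plan=[{"claw": 255, "slide": [0.001, 0, 0], "rot": [0, 0, 0]}, {"claw": 255, "slide": [0.001, 0, 0], "rot": [0, 0, 0]}, {"claw": 255, "slide": [0, 0, 0], "rot": [0, 0, 0]}])

```text
time: 7.1
position: [0.4624, 0.1933, 0.0308]
orientation: [0.085, 3.138, -0.0]
force: [3.1, -1.5, -1.4]
opening: 0.517
grasp_force: 61.5
```

Request:
arm_command(plan=[{"claw": 255, "slide": [0, 0, 0.001], "rot": [0, 0, 0]}, {"claw": 255, "slide": [0, 0, 0.0005], "rot": [0, 0, 0]}, {"claw": 255, "slide": [0, 0, 0], "rot": [0, 0, 0]}])

```text
time: 7.4
position: [0.4624, 0.1936, 0.0295]
orientation: [0.085, 3.139, 0.001]
force: [5.6, -0.1, 1.5]
opening: 0.519
grasp_force: 61.8
```

Request:
arm_command(plan=[{"claw": 255, "slide": [0, 0, 0.001], "rot": [0, 0, 0]}, {"claw": 255, "slide": [0, 0, 0.0005], "rot": [0, 0, 0]}, {"claw": 255, "slide": [0.001, 0, 0], "rot": [0, 0, 0]}, {"claw": 255, "slide": [0, 0, 0], "rot": [0, 0, 0]}])

```text
time: 7.8
position: [0.4625, 0.1937, 0.0294]
orientation: [0.085, 3.136, 0.001]
force: [2.9, -3.6, 13.7]
opening: 0.52
grasp_force: 63.6
```

Request:
arm_command(plan=[{"claw": 255, "slide": [0.001, 0, -0.0005], "rot": [0, 0, 0]}, {"claw": 255, "slide": [0.001, 0, 0], "rot": [0, 0, 0]}, {"claw": 255, "slide": [0, 0, 0], "rot": [0, 0, 0]}])

```text
time: 8.1
position: [0.4624, 0.1936, 0.0296]
orientation: [0.086, 3.133, -0.0]
force: [10.2, -3.9, 3.8]
opening: 0.513
grasp_force: 62.0
```

Request:
arm_command(plan=[{"claw": 0, "slide": [-0.0005, 0, 0], "rot": [0, 0, 0]}, {"claw": 0, "slide": [0, 0, 0], "rot": [0, 0, 0]}, {"claw": 0, "slide": [0, 0, 0], "rot": [0, 0, 0]}, {"claw": 0, "slide": [0, 0, 0], "rot": [0, 0, 0]}, {"claw": 0, "slide": [0, 0, -0.03], "rot": [0, 0, 0]}, {"claw": 0, "slide": [0, 0, -0.04], "rot": [0, 0, 0]}, {"claw": 0, "slide": [0, 0, -0.04], "rot": [0, 0, 0]}, {"claw": 0, "slide": [0, 0, 0], "rot": [0, 0, 0]}])

```text
time: 8.9
position: [0.4619, 0.195, 0.143]
orientation: [0.084, 3.133, 0.006]
force: [0.8, 0.4, -0.2]
opening: 0.995
grasp_force: 0.0
```

```bash
cat > f.py <<'E'
from fit import *
import sys
# label x y yawdeg z cams
l=sys.argv[1]; x,y,a,z=map(float,sys.argv[2:6]); a=np.radians(a)
for n in sys.argv[6].split(","):
    im=cam(n); fi=n=="wrist"
    b=best(l,n,x/1e3,y/1e3,im,z/1e3,fi)
    if b is None: print(n,"none"); continue
    print(n,"d",round(b[0],1),fit(l,x/1e3,y/1e3,a,z/1e3,[im],[b[1].astype(float)],[fi]))
E
python3 f.py short_block 464 193 -93 12 wrist,scene; python3 f.py thin_blank 502 337 -92 34 wrist,scene;python3 f.py screw_stop 546 189 -93 12 wrist; python3 f.py clamp_nest 511 191 -93 0 wrist; python3 go.py 502 337 100 88
```

```text
wrist d 2.9 [ 4.6601e+02  1.9330e+02 -9.3070e+01  7.0000e-02]
scene d 3.8 [ 4.6704e+02  1.9255e+02 -9.1960e+01  1.8000e-01]
wrist d 19.6 [ 4.9651e+02  3.4048e+02 -8.6730e+01  5.0000e-02]
scene d 8.7 [ 4.9638e+02  3.3770e+02 -8.6960e+01  4.0000e-02]
wrist d 4.5 [ 5.4758e+02  1.8893e+02 -9.1600e+01  1.9000e-01]
wrist d 28.9 [ 5.1092e+02  1.9106e+02 -9.3030e+01  4.8000e-01]
t 9.5 pos [458.6 193.4 137.6] yaw 86.9 tilt 0.05 op 84.8 F [-0.   0.3 -0. ] gf 0.0
slide now [-35.6 145.8  37.5] rz -1.1
slide after turn [-38.4 145.   37.5]
```

Request:
arm_command(plan=[{"claw": 0, "slide": [-0.006, 0.025, 0], "rot": [0, 0, -3.0]}, {"claw": 0, "slide": [-0.006, 0.025, 0], "rot": [0, 0, -3.1]}, {"claw": 0, "slide": [-0.006, 0.025, 0], "rot": [0, 0, 0]}, {"claw": 0, "slide": [-0.006, 0.025, 0], "rot": [0, 0, 0]}, {"claw": 0, "slide": [-0.006, 0.025, 0.01], "rot": [0, 0, 0]}, {"claw": 0, "slide": [-0.006, 0.02, 0.02], "rot": [0, 0, 0]}, {"claw": 0, "slide": [0, 0, 0], "rot": [0, 0, 0]}, {"claw": 0, "slide": [0, 0, 0], "rot": [0, 0, 0]}])

```text
time: 10.3
position: [0.4905, 0.3389, 0.1073]
orientation: [0.083, -3.139, 0.002]
force: [-0.5, -0.3, 0.2]
opening: 1.001
grasp_force: 0.0
```

```bash
python3 f.py thin_blank 497 338 -87 34 wrist;python3 f.py long_blank 500 337 -91 0 wrist; python3 go.py 497 338.5 37 93
```

```text
wrist d 18.6 [ 4.9637e+02  3.3812e+02 -8.7160e+01  2.0000e-02]
wrist d 47.8 [499.67 334.   -88.46   0.77]
t 10.5 pos [491.5 338.7 108.8] yaw 92.95 tilt 0.05 op 84.7 F [ 0.1 -0.2  0.3] gf 0.0
slide now [-5.4 -0.5 71.8] rz -0.05
slide after turn [-5.4 -0.5 71.8]
```

Request:
arm_command(plan=[{"claw": 0, "slide": [-0.005, 0, 0.03], "rot": [0, 0, 0]}, {"claw": 0, "slide": [0, 0, 0.03], "rot": [0, 0, 0]}, {"claw": 0, "slide": [0, 0, 0.01], "rot": [0, 0, 0]}, {"claw": 0, "slide": [0, 0, 0], "rot": [0, 0, 0]}, {"claw": 0, "slide": [0, 0, 0], "rot": [0, 0, 0]}, {"claw": 0, "slide": [0, 0, 0], "rot": [0, 0, 0]}])

```text
time: 11.1
position: [0.4973, 0.3402, 0.0398]
orientation: [-0.082, 3.138, 0.002]
force: [0.4, -0.5, -0.3]
opening: 0.999
grasp_force: 0.0
```

Request:
arm_command(plan=[{"claw": 255, "slide": [0, 0, 0], "rot": [0, 0, 0]}, {"claw": 255, "slide": [0, 0, 0], "rot": [0, 0, 0]}, {"claw": 255, "slide": [0, 0, 0], "rot": [0, 0, 0]}, {"claw": 255, "slide": [0, 0, 0], "rot": [0, 0, 0]}, {"claw": 255, "slide": [0, 0, 0], "rot": [0, 0, 0]}, {"claw": 255, "slide": [0, 0, 0], "rot": [0, 0, 0]}])

```text
time: 11.7
position: [0.4968, 0.34, 0.039]
orientation: [-0.082, 3.139, 0.001]
force: [-1.1, -0.6, 5.8]
opening: 0.57
grasp_force: 63.1
```

Request:
arm_command(plan=[{"claw": 255, "slide": [0, 0, -0.015], "rot": [0, 0, 0]}, {"claw": 255, "slide": [0, 0, -0.03], "rot": [0, 0, 0]}, {"claw": 255, "slide": [0, 0, -0.04], "rot": [0, 0, 0]}, {"claw": 255, "slide": [0, 0, 0], "rot": [0, 0, 2.2]}, {"claw": 255, "slide": [0, 0, 0], "rot": [0, 0, 2.2]}, {"claw": 255, "slide": [0, 0, 0], "rot": [0, 0, 0]}, {"claw": 255, "slide": [0, 0, 0], "rot": [0, 0, 0]}])

```text
time: 12.4
position: [0.4959, 0.3394, 0.1227]
orientation: [-0.037, -3.141, 0.001]
force: [0.6, -0.9, -1.6]
opening: 0.572
grasp_force: 62.4
```

```bash
python3 f.py thin_blank 497 339 -92 121 scene; python3 f.py long_blank 500 337 -91 0 scene; python3 go.py 501 -103 100 88.5
```

```text
scene d 14.4 [ 4.9212e+02  3.3980e+02 -9.2920e+01  1.8000e-01]
scene d 15.5 [ 4.9959e+02  3.3599e+02 -8.7870e+01  2.8000e-01]
t 12.6 pos [495.9 339.4 122.6] yaw 88.63 tilt 0.04 op 48.4 F [-0.3 -0.2 -1.2] gf 62.4
slide now [ -15.7 -442.1   22.8] rz 0.13
slide after turn [ -16.7 -442.1   22.8]
```

Request:
arm_command(plan=[{"claw": 255, "slide": [-0.0015, -0.025, 0], "rot": [0, 0, 0]}, {"claw": 255, "slide": [-0.0015, -0.04, 0], "rot": [0, 0, 0]}, {"claw": 255, "slide": [-0.0015, -0.045, 0], "rot": [0, 0, 0]}, {"claw": 255, "slide": [-0.0015, -0.045, 0], "rot": [0, 0, 0]}, {"claw": 255, "slide": [-0.0015, -0.045, 0], "rot": [0, 0, 0]}, {"claw": 255, "slide": [-0.0015, -0.045, 0], "rot": [0, 0, 0]}, {"claw": 255, "slide": [-0.0015, -0.045, 0], "rot": [0, 0, 0]}, {"claw": 255, "slide": [-0.0015, -0.045, 0], "rot": [0, 0, 0]}, {"claw": 255, "slide": [-0.0015, -0.045, 0], "rot": [0, 0, 0]}, {"claw": 255, "slide": [-0.0015, -0.035, 0], "rot": [0, 0, 0]}])

```text
time: 13.6
position: [0.5008, -0.0781, 0.1231]
orientation: [0.04, 3.141, -0.001]
force: [1.0, -0.7, -1.2]
opening: 0.572
grasp_force: 62.4
```

Request:
arm_command(plan=[{"claw": 255, "slide": [-0.0015, -0.025, 0], "rot": [0, 0, 0]}, {"claw": 255, "slide": [0, 0, 0.01], "rot": [0, 0, 0]}, {"claw": 255, "slide": [0, 0, 0.01], "rot": [0, 0, 0]}, {"claw": 255, "slide": [0, 0, 0], "rot": [0, 0, 0]}, {"claw": 255, "slide": [0, 0, 0], "rot": [0, 0, 0]}])

```text
time: 14.1
position: [0.5013, -0.0996, 0.1024]
orientation: [-0.036, -3.14, -0.001]
force: [0.3, 0.2, -0.9]
opening: 0.568
grasp_force: 62.4
```

```bash
python3 f.py long_blank 500 337 -91 0 scene,top; python3 go.py 501 -103 60 88.5;  python3 -c "
from h import *
save(cam('wrist'),'w2.png')"
```

```text
scene d 5.9 [ 4.9918e+02  3.3569e+02 -8.8060e+01  4.0000e-02]
top d 1.6 [ 4.9873e+02  3.3534e+02 -8.8090e+01  4.0000e-02]
t 14.3 pos [ 502.3 -100.1  103.4] yaw 88.67 tilt 0.03 op 48.1 F [ 0.1 -0.6 -0.7] gf 62.4
slide now [ 1.3 -2.9 43.4] rz 0.17
slide after turn [ 1.3 -2.9 43.4]
```

View pics/w2.png

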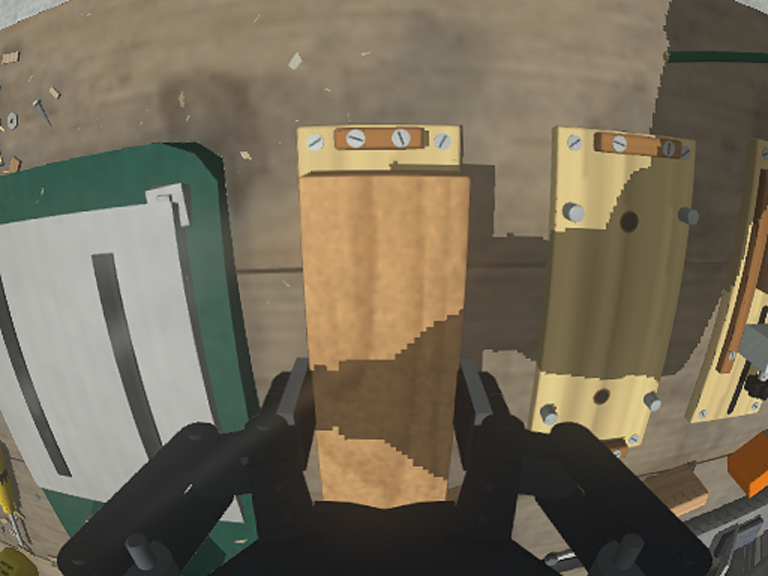

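The blank's near end is at (385,175) and the nest batten is centred at (380,138), so the blank has to go about 3 mm in -y, which matches the numbers. I descend with that correction.

Request:
arm_command(plan=[{"claw": 255, "slide": [0.001, -0.003, 0.02], "rot": [0, 0, 0]}, {"claw": 255, "slide": [0, 0, 0.03], "rot": [0, 0, 0]}, {"claw": 255, "slide": [0, 0, 0.02], "rot": [0, 0, 0]}, {"claw": 255, "slide": [0, 0, 0.01], "rot": [0, 0, 0]}, {"claw": 255, "slide": [0, 0, 0.002], "rot": [0, 0, 0]}, {"claw": 255, "slide": [0, 0, 0], "rot": [0, 0, 0]}, {"claw": 255, "slide": [0, 0, 0], "rot": [0, 0, 0]}])

```text
time: 15.05
position: [0.5019, -0.1039, 0.0221]
orientation: [0.038, 3.14, -0.001]
force: [0.1, -0.3, -1.3]
opening: 0.568
grasp_force: 62.4
```

Request:
arm_command(plan=[{"claw": 255, "slide": [0, 0, 0.0015], "rot": [0, 0, 0]}, {"claw": 255, "slide": [0, 0, 0.0015], "rot": [0, 0, 0]}, {"claw": 255, "slide": [0, 0, 0], "rot": [0, 0, 0]}])

```text
time: 15.35
position: [0.501, -0.1038, 0.0182]
orientation: [0.038, 3.141, -0.0]
force: [-0.0, -0.1, -0.9]
opening: 0.571
grasp_force: 62.4
```

Request:
arm_command(plan=[{"claw": 255, "slide": [0, 0, 0.001], "rot": [0, 0, 0]}, {"claw": 255, "slide": [0, 0, 0.0], "rot": [0, 0, 0]}])

```text
time: 15.55
position: [0.501, -0.1038, 0.0171]
orientation: [0.038, 3.141, -0.0]
force: [-0.1, 0.6, -0.7]
opening: 0.564
grasp_force: 62.4
```

Request:
arm_command(plan=[{"claw": 255, "slide": [0, 0, 0.001], "rot": [0, 0, 0]}, {"claw": 255, "slide": [0, 0, 0.0], "rot": [0, 0, 0]}])

```text
time: 15.75
position: [0.501, -0.1038, 0.017]
orientation: [0.038, 3.141, -0.0]
force: [-3.7, 0.9, 11.0]
opening: 0.568
grasp_force: 63.7
```

Request:
arm_command(plan=[{"claw": 255, "slide": [0, 0, 0.001], "rot": [0, 0, 0]}, {"claw": 255, "slide": [0, 0, 0.0], "rot": [0, 0, 0]}])

```text
time: 15.95
position: [0.501, -0.1038, 0.017]
orientation: [0.038, 3.141, -0.0]
force: [-7.2, 1.8, 21.8]
opening: 0.57
grasp_force: 64.9
```

Request:
arm_command(plan=[{"claw": 0, "slide": [0, 0, -0.002], "rot": [0, 0, 0]}, {"claw": 0, "slide": [0, 0, 0], "rot": [0, 0, 0]}, {"claw": 0, "slide": [0, 0, 0], "rot": [0, 0, 0]}, {"claw": 0, "slide": [0, 0, 0], "rot": [0, 0, 0]}, {"claw": 0, "slide": [0, 0, -0.03], "rot": [0, 0, 0]}, {"claw": 0, "slide": [0, 0, -0.04], "rot": [0, 0, 0]}, {"claw": 0, "slide": [0, 0, -0.04], "rot": [0, 0, 0]}, {"claw": 0, "slide": [0, 0.02, 0], "rot": [0, 0, -3.4]}, {"claw": 0, "slide": [0, 0.045, 0], "rot": [0, 0, 0]}, {"claw": 0, "slide": [0, 0.045, 0], "rot": [0, 0, 0]}])

```text
time: 16.95
position: [0.4985, 0.0069, 0.1273]
orientation: [-0.051, 3.14, 0.0]
force: [1.4, 0.6, -0.1]
opening: 1.0
grasp_force: 0.0
```

Request:
arm_command(plan=[{"claw": 0, "slide": [0, 0.045, 0], "rot": [0, 0, 0]}, {"claw": 0, "slide": [0, 0.045, 0], "rot": [0, 0, 0]}, {"claw": 0, "slide": [0, 0.045, 0], "rot": [0, 0, 0]}, {"claw": 0, "slide": [0, 0.045, 0], "rot": [0, 0, 0]}, {"claw": 0, "slide": [0, 0.045, 0], "rot": [0, 0, 0]}, {"claw": 0, "slide": [0, 0.045, 0], "rot": [0, 0, 0]}, {"claw": 0, "slide": [0, 0.035, 0], "rot": [0, 0, 0]}, {"claw": 0, "slide": [0, 0.01, 0], "rot": [0, 0, 0]}, {"claw": 0, "slide": [0, 0, 0], "rot": [0, 0, 0]}, {"claw": 0, "slide": [0, 0, 0], "rot": [0, 0, 0]}])

```text
time: 17.95
position: [0.4869, 0.32, 0.1266]
orientation: [0.055, -3.14, 0.002]
force: [0.0, -2.1, -0.5]
opening: 0.998
grasp_force: 0.0
```

```bash
python3 f.py long_blank 499 335.5 -88 0 scene,wrist; python3 f.py thin_blank 501 -103 -91.5 12 scene; python3 go.py 499 335.5 8 92
```

```text
scene d 5.4 [ 4.9977e+02  3.3546e+02 -8.8110e+01  6.0000e-02]
wrist d 11.2 [ 4.9959e+02  3.3577e+02 -8.7770e+01  2.0000e-02]
scene d 4.7 [ 5.0242e+02 -1.0439e+02 -9.1590e+01  5.0000e-02]
t 18.25 pos [487.5 320.1 127.2] yaw 91.92 tilt 0.01 op 84.9 F [ 0.2 -0.6 -0.8] gf 0.0
slide now [-12.   15.1 119.2] rz -0.08
slide after turn [-12.   15.  119.2]
```

Request:
arm_command(plan=[{"claw": 0, "slide": [-0.012, 0.0155, 0], "rot": [0, 0, 0]}, {"claw": 0, "slide": [0, 0, 0.03], "rot": [0, 0, 0]}, {"claw": 0, "slide": [0, 0, 0.03], "rot": [0, 0, 0]}, {"claw": 0, "slide": [0, 0, 0.03], "rot": [0, 0, 0]}, {"claw": 0, "slide": [0, 0, 0.02], "rot": [0, 0, 0]}, {"claw": 0, "slide": [0, 0, 0.009], "rot": [0, 0, 0]}, {"claw": 0, "slide": [0, 0, 0], "rot": [0, 0, 0]}, {"claw": 0, "slide": [0, 0, 0], "rot": [0, 0, 0]}])

```text
time: 19.05
position: [0.4994, 0.3371, 0.0089]
orientation: [-0.054, 3.14, 0.001]
force: [0.2, -0.4, -0.3]
opening: 1.0
grasp_force: 0.0
```

Request:
arm_command(plan=[{"claw": 255, "slide": [0, 0, 0], "rot": [0, 0, 0]}, {"claw": 255, "slide": [0, 0, 0], "rot": [0, 0, 0]}, {"claw": 255, "slide": [0, 0, 0], "rot": [0, 0, 0]}, {"claw": 255, "slide": [0, 0, 0], "rot": [0, 0, 0]}, {"claw": 255, "slide": [0, 0, 0], "rot": [0, 0, 0]}, {"claw": 255, "slide": [0, 0, 0], "rot": [0, 0, 0]}])

```text
time: 19.65
position: [0.4998, 0.3375, 0.0097]
orientation: [-0.055, 3.139, 0.002]
force: [-0.1, -1.3, 6.7]
opening: 0.713
grasp_force: 66.9
```

Request:
arm_command(plan=[{"claw": 255, "slide": [0, 0, -0.015], "rot": [0, 0, 0]}, {"claw": 255, "slide": [0, 0, -0.03], "rot": [0, 0, 0]}, {"claw": 255, "slide": [0, 0, -0.035], "rot": [0, 0, 0]}, {"claw": 255, "slide": [0, 0, -0.03], "rot": [0, 0, 1.6]}, {"claw": 255, "slide": [0, 0, 0], "rot": [0, 0, 0]}, {"claw": 255, "slide": [-0.002, -0.03, 0], "rot": [0, 0, 0]}, {"claw": 255, "slide": [-0.003, -0.04, 0], "rot": [0, 0, 0]}, {"claw": 255, "slide": [-0.003, -0.04, 0], "rot": [0, 0, 0]}, {"claw": 255, "slide": [-0.003, -0.04, 0], "rot": [0, 0, 0]}, {"claw": 255, "slide": [-0.003, -0.04, 0], "rot": [0, 0, 0]}])

```text
time: 20.65
position: [0.5131, 0.1454, 0.1169]
orientation: [0.012, -3.14, 0.001]
force: [-0.0, -0.4, -2.7]
opening: 0.709
grasp_force: 66.3
```

Request:
arm_command(plan=[{"claw": 255, "slide": [-0.003, -0.04, 0], "rot": [0, 0, 0]}, {"claw": 255, "slide": [-0.002, -0.04, 0], "rot": [0, 0, 0]}, {"claw": 255, "slide": [0, -0.02, 0], "rot": [0, 0, 0]}, {"claw": 255, "slide": [0, 0, 0], "rot": [0, 0, 0]}, {"claw": 255, "slide": [0, 0, 0], "rot": [0, 0, 0]}, {"claw": 255, "slide": [0, 0, 0], "rot": [0, 0, 0]}])

```text
time: 21.25
position: [0.5193, 0.0478, 0.1175]
orientation: [0.013, -3.141, -0.001]
force: [0.1, 0.6, -2.7]
opening: 0.712
grasp_force: 66.4
```

```bash
python3 f.py long_blank 519 47 -89.5 104 wrist; python3 f.py long_nest 520 45.6 -89.6 0 scene; python3 go.py 520 45.6 60 90.4;  python3 -c "
from h import *
save(cam('wrist'),'w3.png')"
```

```text
wrist d 62.5 [ 5.1929e+02  4.7040e+01 -8.9870e+01  1.8000e-01]
scene d 9.8 [ 5.2066e+02  4.6460e+01 -8.9680e+01  9.0000e-02]
t 21.45 pos [519.6  48.  117.9] yaw 90.49 tilt 0.01 op 60.3 F [-0.3  0.3 -2.7] gf 66.4
slide now [-0.4 -2.4 57.9] rz 0.09
slide after turn [-0.4 -2.4 57.9]
```

View pics/w3.png

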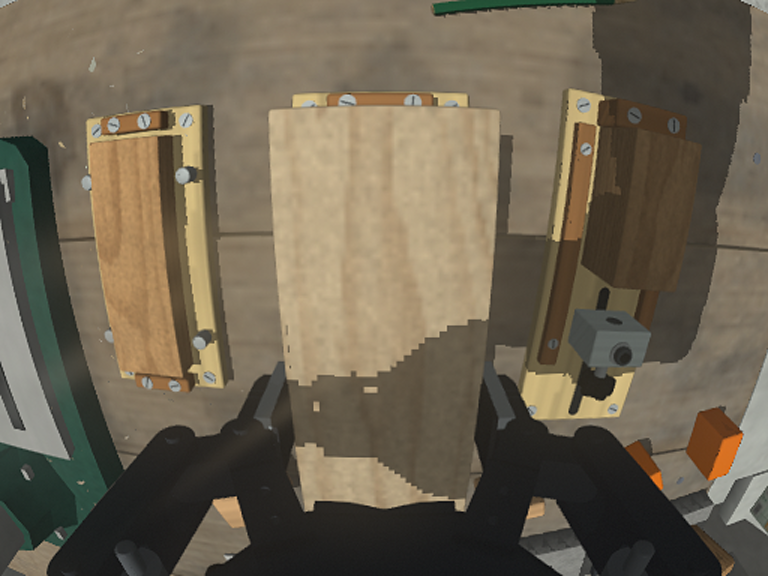

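The long blank's near end is centred at (384,108) and the nest end at (380,100), so it needs a small -y shift. The thin blank lies between its pins at (135,250), and the short block is at the fence at (645,205).

Request:
arm_command(plan=[{"claw": 255, "slide": [0, -0.002, 0.03], "rot": [0, 0, 0]}, {"claw": 255, "slide": [0, 0, 0.03], "rot": [0, 0, 0]}, {"claw": 255, "slide": [0, 0, 0.02], "rot": [0, 0, 0]}, {"claw": 255, "slide": [0, 0, 0.01], "rot": [0, 0, 0]}, {"claw": 255, "slide": [0, 0, 0.003], "rot": [0, 0, 0]}, {"claw": 255, "slide": [0, 0, 0], "rot": [0, 0, 0]}, {"claw": 255, "slide": [0, 0, 0], "rot": [0, 0, 0]}])

```text
time: 22.2
position: [0.5208, 0.0452, 0.0261]
orientation: [-0.011, 3.14, 0.0]
force: [0.3, 0.3, -2.7]
opening: 0.712
grasp_force: 66.4
```

Request:
arm_command(plan=[{"claw": 255, "slide": [0, 0, 0.001], "rot": [0, 0, 0]}, {"claw": 255, "slide": [0, 0, 0.001], "rot": [0, 0, 0]}, {"claw": 255, "slide": [0, 0, 0], "rot": [0, 0, 0]}])

```text
time: 22.5
position: [0.5199, 0.0451, 0.0233]
orientation: [-0.011, 3.141, 0.0]
force: [0.0, -0.2, -2.2]
opening: 0.711
grasp_force: 66.4
```

Request:
arm_command(plan=[{"claw": 255, "slide": [0, 0, 0.001], "rot": [0, 0, 0]}, {"claw": 255, "slide": [0, 0, 0], "rot": [0, 0, 0]}])

```text
time: 22.7
position: [0.5196, 0.045, 0.0219]
orientation: [0.011, -3.141, 0.0]
force: [-1.7, 0.4, -2.8]
opening: 0.709
grasp_force: 66.4
```

Request:
arm_command(plan=[{"claw": 255, "slide": [0, 0, 0.001], "rot": [0, 0, 0]}, {"claw": 255, "slide": [0, 0, 0], "rot": [0, 0, 0]}])

```text
time: 22.9
position: [0.5197, 0.0451, 0.0217]
orientation: [-0.011, 3.141, 0.0]
force: [-2.3, -0.6, 6.2]
opening: 0.71
grasp_force: 67.3
```

Request:
arm_command(plan=[{"claw": 255, "slide": [0, 0, 0.001], "rot": [0, 0, 0]}, {"claw": 255, "slide": [0, 0, 0], "rot": [0, 0, 0]}])

```text
time: 23.1
position: [0.5197, 0.0451, 0.0217]
orientation: [-0.011, 3.141, 0.0]
force: [-6.6, -2.0, 15.7]
opening: 0.714
grasp_force: 68.7
```

Request:
arm_command(plan=[{"claw": 0, "slide": [0, 0, -0.0015], "rot": [0, 0, 0]}, {"claw": 0, "slide": [0, 0, 0], "rot": [0, 0, 0]}, {"claw": 0, "slide": [0, 0, 0], "rot": [0, 0, 0]}, {"claw": 0, "slide": [0, 0, 0], "rot": [0, 0, 0]}, {"claw": 0, "slide": [0, 0, -0.03], "rot": [0, 0, 0]}, {"claw": 0, "slide": [0, 0, -0.04], "rot": [0, 0, 0]}, {"claw": 0, "slide": [-0.01, 0.02, -0.04], "rot": [0, 0, 0]}, {"claw": 0, "slide": [-0.025, 0.04, -0.02], "rot": [0, 0, 0]}, {"claw": 0, "slide": [-0.025, 0.04, 0], "rot": [0, 0, 0]}, {"claw": 0, "slide": [-0.025, 0.04, 0], "rot": [0, 0, 0]}])

```text
time: 24.1
position: [0.6047, 0.1863, 0.1523]
orientation: [-0.01, 3.139, 0.001]
force: [0.3, -1.0, 0.3]
opening: 0.998
grasp_force: 0.0
```

Request:
arm_command(plan=[{"claw": 0, "slide": [0, 0.005, 0], "rot": [0, 0, 0]}, {"claw": 0, "slide": [0, 0, 0], "rot": [0, 0, 0]}, {"claw": 0, "slide": [0, 0, 0], "rot": [0, 0, 0]}, {"claw": 0, "slide": [0, 0, 0], "rot": [0, 0, 0]}])

```text
time: 24.5
position: [0.6023, 0.1883, 0.1509]
orientation: [0.009, -3.141, 0.001]
force: [0.4, 0.7, 0.0]
opening: 1.001
grasp_force: 0.0
```

```bash
cat > d.py <<'E'
from fit import *
im=cam("wrist"); np.save("w4.npy",im,allow_pickle=True)
g=proj(im,[[.52,.19,.03]],True)[0].astype(int); print("centre",g)
K=6; x0,y0=g-[60,48]; x0=max(x0,0); y0=max(y0,0)
c=cv2.cvtColor(im["color"],cv2.COLOR_RGB2BGR)[y0:y0+96,x0:x0+120]
cv2.imwrite("pics/w4.png",cv2.resize(c,None,fx=K,fy=K,interpolation=cv2.INTER_CUBIC)); print(x0,y0)
print(-par(im)[1].T@par(im)[2])
for l,x,y,a,z in(("short_block",.464,.193,-1.62,.012),("screw_stop",.546,.189,-1.62,.012)):
    b=best(l,"wrist",x,y,im,z,True)
    if b: print(l,b[0],fit(l,x,y,a,z,[im],[b[1].astype(float)],[True]))
E
python3 d.py; python3 go.py 606 190 200 87
```

```text
centre [258  95]
198 47
[0.51686984 0.18789149 0.29340886]
short_block 7.279621499586925 [ 4.6259e+02  1.9346e+02 -9.2530e+01  2.0000e-02]
screw_stop 9.92101801688229 [ 5.4695e+02  1.8923e+02 -9.1470e+01  2.8000e-01]
t 24.65 pos [602.8 188.6 151.3] yaw 90.33 tilt 0.01 op 84.8 F [ 0.1  0.2 -1.4] gf 0.0
slide now [ -3.2   1.3 -48.7] rz 3.33
slide after turn [ -3.1   1.5 -48.7]
```

View pics/w4.png

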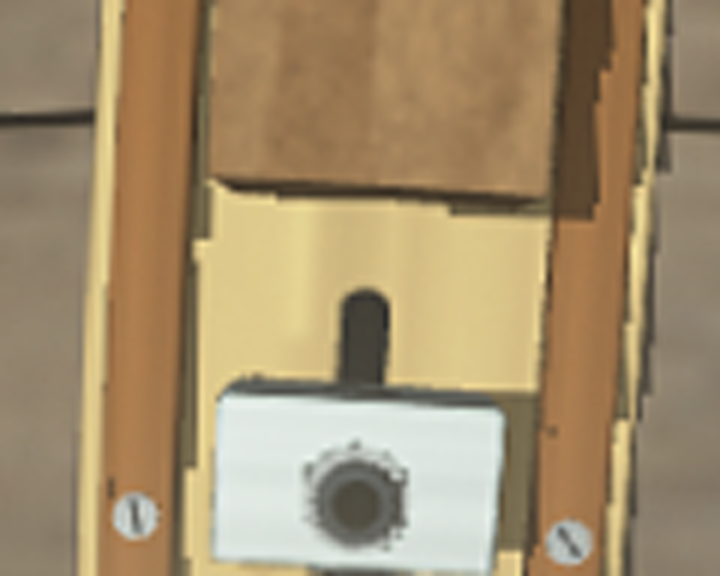

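The crop shows the block's end edge at crop rows 182–195, the stop's top front edge at 390–403 and its foot line at about 380. I convert these to the gap.

```bash
cat > e.py <<'E'
from h import *
im=np.load("w4.npy",allow_pickle=True).item()
P=[("blk top",212,182,.057),("blk top",548,197,.057),("blk top",380,189,.057),("blk bot",380,199,.012),("stop top",215,392,.048),("stop top",500,405,.048),("stop top",358,398,.048),("stop bot",300,383,.012),("rail L",185,300,.02),("rail R",545,300,.02)]
for n,u,v,z in P: print(n,(ray(im,[[198+u/6-.5,47+v/6-.5]],z,True)[0]*1e3).round(1))
E
python3 e.py
```

```text
blk top [505.  169.7  57. ]
blk top [506.6 213.4  57. ]
blk top [506.  191.5  57. ]
blk bot [505.5 192.2  12. ]
stop top [533.6 169.3  48. ]
stop top [535.1 208.3  48. ]
stop top [534.4 188.9  48. ]
stop bot [534.6 179.9  12. ]
rail L [521.3 162.7  20. ]
rail R [520.8 217.2  20. ]
```

The gap is about 29 mm, so the 26 mm packer goes in and the 36 mm one does not. The candidates in the top view are:
- (361,213): thin, about 16 mm
- (424,217): light wood, about 26 mm, which fits the description
- (495,215): about 36 mm
- (228,230) and (289,217): orange, excluded

I go above (424,217) and confirm it in an enlarged crop.

Request:
arm_command(plan=[{"claw": 0, "slide": [-0.015, -0.027, 0], "rot": [0, 0, 0]}, {"claw": 0, "slide": [-0.015, -0.027, 0], "rot": [0, 0, 0]}, {"claw": 0, "slide": [-0.015, -0.027, 0], "rot": [0, 0, 0]}, {"claw": 0, "slide": [-0.015, -0.027, 0], "rot": [0, 0, 0]}, {"claw": 0, "slide": [-0.015, -0.027, 0.01], "rot": [0, 0, 0]}, {"claw": 0, "slide": [0, 0, 0.01], "rot": [0, 0, 0]}, {"claw": 0, "slide": [0, 0, 0], "rot": [0, 0, 0]}, {"claw": 0, "slide": [0, 0, 0], "rot": [0, 0, 0]}, {"claw": 0, "slide": [0, 0, 0], "rot": [0, 0, 0]}])

```text
time: 25.55
position: [0.6788, 0.0561, 0.1317]
orientation: [-0.013, 3.141, 0.0]
force: [-0.0, -0.7, 1.1]
opening: 1.001
grasp_force: 0.0
```

```bash
cat > p.py <<'E'
from fit import *
im=cam("wrist")
c=cv2.cvtColor(im["color"],cv2.COLOR_RGB2BGR)[170:384,120:400]
cv2.imwrite("pics/w5.png",cv2.resize(c,None,fx=2.7,fy=2.7,interpolation=cv2.INTER_CUBIC))
print("centre",proj(im,[[.678,.054,.02]],True))
for x,y in((.678,.054),(.686,.145),(.681,-.05)):
    for l in("packer_16","packer_26","packer_36"):
        b=best(l,"wrist",x,y,im,0,True)
        print(l,x,y,b and (round(b[0]),fit(l,x,y,-1.57,0,[im],[b[1].astype(float)],[True])))
E
python3 p.py; python3 go.py 678.3 53.8 12 90
```

```text
centre [[253.58048618 187.05752679]]
packer_16 0.678 0.054 (4, array([ 6.8017e+02,  5.3630e+01, -8.8380e+01,  2.1000e-01]))
packer_26 0.678 0.054 (4, array([ 6.7947e+02,  5.3990e+01, -8.9260e+01,  8.0000e-02]))
packer_36 0.678 0.054 (4, array([ 6.8016e+02,  5.3710e+01, -8.8970e+01,  2.6000e-01]))
packer_16 0.686 0.145 (3, array([ 6.8657e+02,  1.4389e+02, -7.8150e+01,  8.0000e-02]))
packer_26 0.686 0.145 (3, array([ 6.8629e+02,  1.4374e+02, -9.0570e+01,  2.9000e-01]))
packer_36 0.686 0.145 (3, array([ 6.9299e+02,  1.4490e+02, -8.6300e+01,  4.3000e-01]))
packer_16 0.681 -0.05 (4, array([ 6.8227e+02, -4.9980e+01, -9.5780e+01,  3.2000e-01]))
packer_26 0.681 -0.05 (4, array([ 6.8263e+02, -5.0960e+01, -8.1200e+01,  1.6000e-01]))
packer_36 0.681 -0.05 (4, array([ 6.821e+02, -5.111e+01, -6.641e+01,  6.000e-02]))
t 26.05 pos [679.   55.3 131.1] yaw 90.41 tilt 0.0 op 85.1 F [ 0.3 -0.5  0.4] gf 0.0
slide now [  0.7  -1.5 119.1] rz 0.41
slide after turn [  0.7  -1.5 119.1]
```

View pics/w5.png

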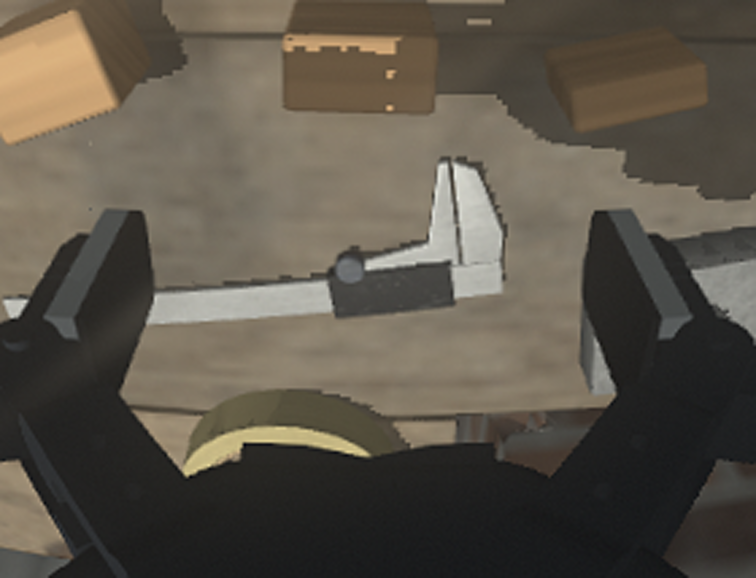

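The crop shows three plain light-wood packers: thick one rotated at (70,75), middle one at (360,70), thin one at (630,85). The middle one fits the 26 mm model best (residual 0.08, against 0.21 and 0.26 for the other sizes), so I grasp that one.

Request:
arm_command(plan=[{"claw": 0, "slide": [0, -0.0015, 0.02], "rot": [0, 0, -0.3]}, {"claw": 0, "slide": [0, 0, 0.03], "rot": [0, 0, 0]}, {"claw": 0, "slide": [0, 0, 0.03], "rot": [0, 0, 0]}, {"claw": 0, "slide": [0, 0, 0.025], "rot": [0, 0, 0]}, {"claw": 0, "slide": [0, 0, 0.011], "rot": [0, 0, 0]}, {"claw": 0, "slide": [0, 0, 0], "rot": [0, 0, 0]}, {"claw": 0, "slide": [0, 0, 0], "rot": [0, 0, 0]}])

```text
time: 26.75
position: [0.6798, 0.0538, 0.016]
orientation: [-0.019, 3.14, 0.0]
force: [0.3, 0.0, 0.3]
opening: 1.0
grasp_force: 0.0
```

Request:
arm_command(plan=[{"claw": 255, "slide": [0, 0, 0], "rot": [0, 0, 0]}, {"claw": 255, "slide": [0, 0, 0], "rot": [0, 0, 0]}, {"claw": 255, "slide": [0, 0, 0], "rot": [0, 0, 0]}, {"claw": 255, "slide": [0, 0, 0], "rot": [0, 0, 0]}, {"claw": 255, "slide": [0, 0, 0], "rot": [0, 0, 0]}, {"claw": 255, "slide": [0, 0, 0], "rot": [0, 0, 0]}])

```text
time: 27.35
position: [0.6803, 0.0539, 0.0166]
orientation: [-0.019, 3.139, 0.0]
force: [-1.2, -0.5, 6.9]
opening: 0.55
grasp_force: 61.9
```

Request:
arm_command(plan=[{"claw": 255, "slide": [0, 0, -0.02], "rot": [0, 0, 0]}, {"claw": 255, "slide": [0, 0, -0.04], "rot": [0, 0, 0]}, {"claw": 255, "slide": [0, 0, -0.04], "rot": [0, 0, 0]}, {"claw": 255, "slide": [0, 0, -0.01], "rot": [0, 0, 1.7]}, {"claw": 255, "slide": [0, 0, 0], "rot": [0, 0, 1.6]}, {"claw": 255, "slide": [0, 0, 0], "rot": [0, 0, 0]}, {"claw": 255, "slide": [0, 0, 0], "rot": [0, 0, 0]}])

```text
time: 28.05
position: [0.6776, 0.0536, 0.1227]
orientation: [-0.071, -3.137, 0.001]
force: [-0.2, 0.4, -0.2]
opening: 0.551
grasp_force: 61.2
```

```bash
python3 f.py packer_26 679 54 -92.6 110 wrist;  python3 go.py 520 190 100 87.4
```

```text
wrist d 1.8 [ 6.7546e+02  5.3410e+01 -9.0660e+01  1.2000e-01]
t 28.15 pos [677.8  53.6 123. ] yaw 87.41 tilt 0.19 op 46.9 F [-0.5 -0.7 -0.5] gf 61.2
slide now [163.7 129.1  23.4] rz 0.01
slide after turn [163.7 129.1  23.4]
```

Request:
arm_command(plan=[{"claw": 255, "slide": [0.02, 0.016, 0], "rot": [0, 0, 0]}, {"claw": 255, "slide": [0.03, 0.024, 0], "rot": [0, 0, 0]}, {"claw": 255, "slide": [0.03, 0.024, 0], "rot": [0, 0, 0]}, {"claw": 255, "slide": [0.03, 0.024, 0], "rot": [0, 0, 0]}, {"claw": 255, "slide": [0.03, 0.024, 0], "rot": [0, 0, 0]}, {"claw": 255, "slide": [0.023, 0.017, 0.02], "rot": [0, 0, 0]}, {"claw": 255, "slide": [0, 0, 0.01], "rot": [0, 0, 0]}, {"claw": 255, "slide": [0, 0, 0], "rot": [0, 0, 0]}, {"claw": 255, "slide": [0, 0, 0], "rot": [0, 0, 0]}, {"claw": 255, "slide": [0, 0, 0], "rot": [0, 0, 0]}])

```text
time: 29.15
position: [0.5233, 0.1895, 0.0954]
orientation: [0.073, 3.14, 0.0]
force: [-0.3, 0.1, -0.3]
opening: 0.551
grasp_force: 61.3
```

```bash
cat > q.py <<'E'
from fit import *
import sys
im=cam("wrist"); np.save("w6.npy",im,allow_pickle=True)
c=cv2.cvtColor(im["color"],cv2.COLOR_RGB2BGR)[110:330,170:340]
cv2.imwrite("pics/"+sys.argv[1],cv2.resize(c,None,fx=2.7,fy=2.7,interpolation=cv2.INTER_CUBIC))
for l,x,y,z in(("packer_26",.52,.19,float(sys.argv[2])/1e3),("short_block",.4626,.1934,.012)):
    b=best(l,"wrist",x,y,im,z,True)
    if b: print(l,b[0],fit(l,x,y,-1.616,z,[im],[b[1].astype(float)],[True]))
E
python3 go.py 520 190 75 87.4; python3 q.py w6.png 77
```

```text
t 29.15 pos [523.3 189.5  95.4] yaw 87.34 tilt 0.05 op 46.8 F [-0.3  0.1 -0.3] gf 61.3
slide now [ 3.3  0.3 20.4] rz -0.06
slide after turn [ 3.3  0.3 20.4]
packer_26 11.929273221663438 [ 5.2448e+02  1.8937e+02 -9.2060e+01  5.0000e-02]
short_block 2.630606421143892 [ 4.6295e+02  1.9349e+02 -9.2820e+01  3.0000e-02]
```

View pics/w6.png

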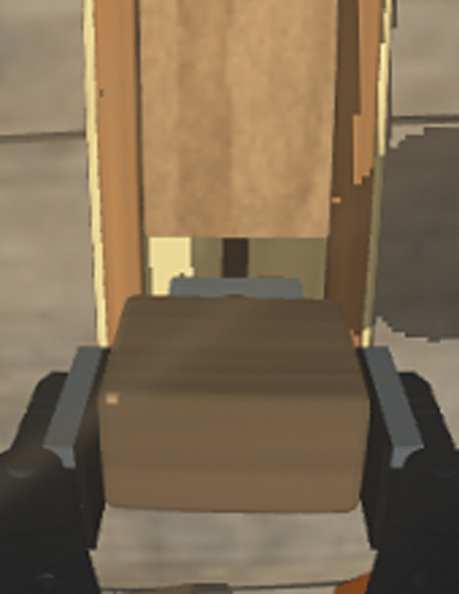

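Request:
arm_command(plan=[{"claw": 255, "slide": [0.0035, 0, 0.01], "rot": [0, 0, 0]}, {"claw": 255, "slide": [0, 0, 0.008], "rot": [0, 0, 0]}, {"claw": 255, "slide": [0, 0, 0], "rot": [0, 0, 0]}, {"claw": 255, "slide": [0, 0, 0], "rot": [0, 0, 0]}, {"claw": 255, "slide": [0, 0, 0], "rot": [0, 0, 0]}])

```text
time: 29.8
position: [0.5187, 0.1902, 0.0771]
orientation: [0.071, 3.141, -0.0]
force: [-0.4, -0.0, 0.4]
opening: 0.551
grasp_force: 61.3
```

```bash
python3 go.py 520 190 75 87.4; python3 q.py w7.png 60
```

```text
t 29.8 pos [518.7 190.2  77.1] yaw 87.41 tilt 0.01 op 46.8 F [-0.4 -0.   0.4] gf 61.3
slide now [-1.3 -0.1  2.1] rz 0.01
slide after turn [-1.3 -0.1  2.1]
packer_26 3.513257787014511 [ 5.1906e+02  1.9003e+02 -9.2820e+01  5.0000e-02]
short_block 3.2250922240597313 [ 4.6287e+02  1.9358e+02 -9.2980e+01  2.0000e-02]
```

View pics/w7.png

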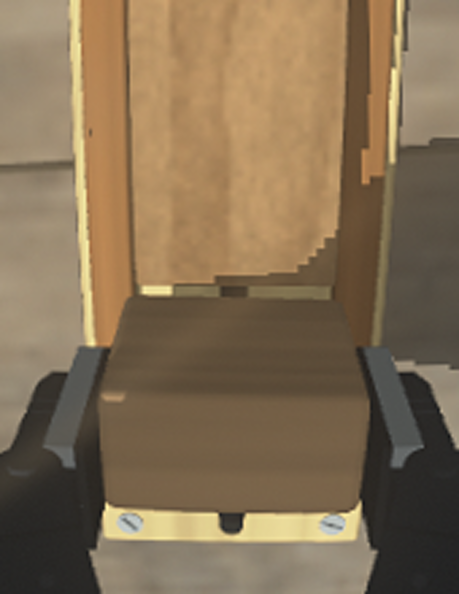

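The packer's foot edge is at crop row 296 and the block's edge at row 287, so the clearance to the block is only about 0.7 mm. I shift 1 mm towards the stop and lower it while watching the force.

Request:
arm_command(plan=[{"claw": 255, "slide": [-0.001, 0, 0.003], "rot": [0, 0, 0]}, {"claw": 255, "slide": [0, 0, 0.003], "rot": [0, 0, 0]}, {"claw": 255, "slide": [0, 0, 0.002], "rot": [0, 0, 0]}, {"claw": 255, "slide": [0, 0, 0], "rot": [0, 0, 0]}])

```text
time: 30.35
position: [0.5193, 0.19, 0.0686]
orientation: [-0.071, -3.14, 0.0]
force: [-0.9, -0.4, -0.5]
opening: 0.551
grasp_force: 61.3
```

Request:
arm_command(plan=[{"claw": 255, "slide": [0, 0, 0.003], "rot": [0, 0, 0]}, {"claw": 255, "slide": [0, 0, 0.003], "rot": [0, 0, 0]}, {"claw": 255, "slide": [0, 0, 0], "rot": [0, 0, 0]}])

```text
time: 30.65
position: [0.5192, 0.19, 0.0625]
orientation: [-0.071, -3.14, 0.0]
force: [0.9, 0.4, -0.4]
opening: 0.55
grasp_force: 61.3
```

Request:
arm_command(plan=[{"claw": 255, "slide": [0, 0, 0.002], "rot": [0, 0, 0]}, {"claw": 255, "slide": [0, 0, 0.002], "rot": [0, 0, 0]}, {"claw": 255, "slide": [0, 0, 0], "rot": [0, 0, 0]}])

```text
time: 30.95
position: [0.5193, 0.19, 0.0587]
orientation: [-0.071, -3.14, 0.0]
force: [0.0, -0.4, -0.9]
opening: 0.553
grasp_force: 61.3
```

Request:
arm_command(plan=[{"claw": 255, "slide": [0, 0, 0.003], "rot": [0, 0, 0]}, {"claw": 255, "slide": [0, 0, 0.003], "rot": [0, 0, 0]}, {"claw": 255, "slide": [0, 0, 0], "rot": [0, 0, 0]}])

```text
time: 31.25
position: [0.5192, 0.1899, 0.0525]
orientation: [-0.071, -3.14, 0.0]
force: [0.4, 0.2, -0.3]
opening: 0.546
grasp_force: 61.3
```

Free on both sides. I go on down; seating is expected at TCP z of about 28.

Request:
arm_command(plan=[{"claw": 255, "slide": [0, 0, 0.005], "rot": [0, 0, 0]}, {"claw": 255, "slide": [0, 0, 0.005], "rot": [0, 0, 0]}, {"claw": 255, "slide": [0, 0, 0.005], "rot": [0, 0, 0]}, {"claw": 255, "slide": [0, 0, 0.005], "rot": [0, 0, 0]}, {"claw": 255, "slide": [0, 0, 0.002], "rot": [0, 0, 0]}, {"claw": 255, "slide": [0, 0, 0], "rot": [0, 0, 0]}])

```text
time: 31.85
position: [0.5193, 0.19, 0.0305]
orientation: [-0.071, -3.14, 0.0]
force: [-0.1, -0.1, -0.8]
opening: 0.548
grasp_force: 61.3
```

Request:
arm_command(plan=[{"claw": 255, "slide": [0, 0, 0.001], "rot": [0, 0, 0]}, {"claw": 255, "slide": [0, 0, 0.001], "rot": [0, 0, 0]}, {"claw": 255, "slide": [0, 0, 0], "rot": [0, 0, 0]}])

```text
time: 32.15
position: [0.5196, 0.1901, 0.0291]
orientation: [0.071, 3.141, 0.0]
force: [0.8, -0.3, -0.7]
opening: 0.548
grasp_force: 61.3
```

Request:
arm_command(plan=[{"claw": 255, "slide": [0, 0, 0.001], "rot": [0, 0, 0]}, {"claw": 255, "slide": [0, 0, 0], "rot": [0, 0, 0]}])

```text
time: 32.35
position: [0.5197, 0.1902, 0.0286]
orientation: [0.071, 3.14, 0.0]
force: [-1.9, -0.1, 4.2]
opening: 0.552
grasp_force: 61.7
```

Request:
arm_command(plan=[{"claw": 255, "slide": [0, 0, 0.001], "rot": [0, 0, 0]}, {"claw": 255, "slide": [0, 0, 0], "rot": [0, 0, 0]}])

```text
time: 32.55
position: [0.5198, 0.1902, 0.0286]
orientation: [0.071, 3.14, 0.001]
force: [-4.3, -2.1, 14.1]
opening: 0.553
grasp_force: 62.9
```

Request:
arm_command(plan=[{"claw": 0, "slide": [0, 0, -0.0015], "rot": [0, 0, 0]}, {"claw": 0, "slide": [0, 0, 0], "rot": [0, 0, 0]}, {"claw": 0, "slide": [0, 0, 0], "rot": [0, 0, 0]}, {"claw": 0, "slide": [0, 0, 0], "rot": [0, 0, 0]}, {"claw": 0, "slide": [0, 0, -0.02], "rot": [0, 0, 0]}, {"claw": 0, "slide": [0, 0, -0.04], "rot": [0, 0, 0]}, {"claw": 0, "slide": [-0.02, 0, -0.04], "rot": [0, 0, 0]}, {"claw": 0, "slide": [-0.04, 0, -0.04], "rot": [0, 0, 0]}, {"claw": 0, "slide": [-0.03, 0, 0], "rot": [0, 0, 0]}, {"claw": 0, "slide": [0, 0, 0], "rot": [0, 0, 0]}])

```text
time: 33.55
position: [0.6091, 0.1863, 0.165]
orientation: [0.073, 3.136, 0.002]
force: [-0.5, 0.3, 0.0]
opening: 0.999
grasp_force: 0.0
```

```bash
python3 go.py 520 190 75 87.4; python3 q.py w8x.png 12; python3 -c "
from h import *
save(cam('wrist'),'w8.png')"; for a in "long_blank 520 45.6 -89.6 12" "long_nest 520 45.6 -89.6 0" "thin_blank 502 -104 -91.5 12" "thin_nest 501 -103 -91.5 0"; do python3 f.py $a scene; done
```

```text
t 33.55 pos [609.1 186.3 165. ] yaw 87.33 tilt 0.28 op 84.9 F [-0.5  0.3  0. ] gf 0.0
slide now [89.6 -0.6 89.6] rz -0.07
slide after turn [89.6 -0.5 89.6]
packer_26 0.8571330349606401 [ 5.1936e+02  1.8989e+02 -9.3350e+01  4.0000e-02]
short_block 9.437132817778663 [ 4.6103e+02  1.9343e+02 -9.2900e+01  2.0000e-02]
scene d 4.4 [ 5.2043e+02  4.4760e+01 -8.9560e+01  4.0000e-02]
scene d 2.8 [ 5.486e+02  2.626e+01 -9.174e+01  2.500e-01]
scene d 4.8 [ 5.0364e+02 -1.0417e+02 -9.1490e+01  7.0000e-02]
scene d 13.9 [ 502.44 -102.31  -89.98    0.59]
```

View pics/w8.png

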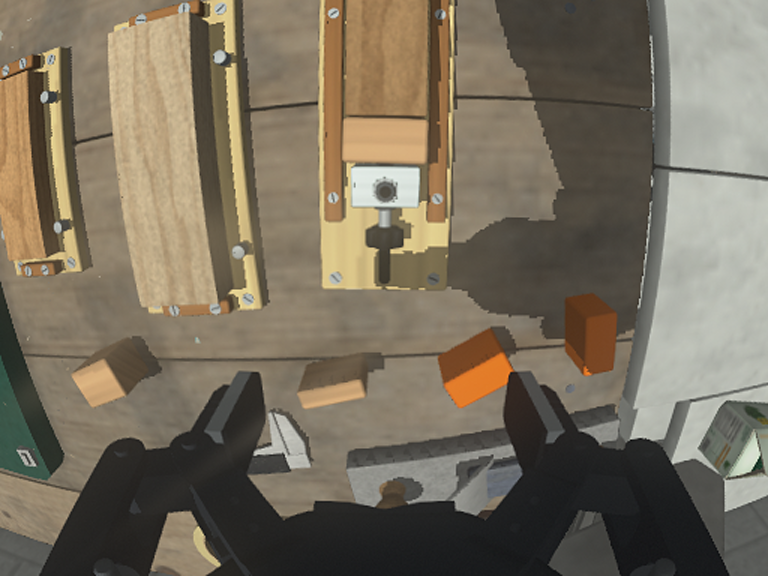

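The wrist view shows the packer at (385,139) between block and stop at (385,187). The long blank (170,160) and the thin blank (25,160) lie in their nests, and nothing touches the gripper. I hand in.

```bash
python3 -c "
from workcell import *
print(job_done())"
```

```text
the job is handed in; nothing more can be done
None
```

The job is handed in at about 34 s of the 99 s allowed: the long and thin blanks lie flat in their nests, the short block is up against the fence, and the 26 mm packer stands in the roughly 29 mm gap (the 36 mm one is too thick); no verdict came back.

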